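# Set the wheel bearing of a trailer hub

## Robot

A 6-joint arm with a two-finger parallel gripper is mounted at the origin on the work surface. World frame = base frame: x ahead of the robot, y to its left, z up, the work surface at z = 0. Lengths are in m, angles in rad, forces in N, time in s.
With the tool pointing down it reaches from about 0.425 to 0.95 m from the base axis. Payload 3.5 kg.
Tool frame: the origin (TCP) lies at the very end of the fingers, on their centre line; the grasp point (between the pads) lies 19 mm behind it; y points along the fingers, z is the direction in which the jaws open and shut, and the axes are right-handed (so a half turn about y gives the same grasp; the last joint's range is limited). The gripper opens to 85 mm and grips with 20 to 120 N. Pads are 22 mm wide; open, the fingers measure 114 mm over their backs; the gripper's body (76 mm by 85 mm) begins 54 mm behind the grasp point. The pads swing forward as they close: fully open they stand 13 mm farther back than shut.
Start: joints at [-1.381, 0.286, 1.577, -0, 1.279, -0.15], TCP at [0.225, -0.636, 0.231] pointing down, gripper open.
Joint ranges: [-2.77, 2.77], [-0.9, 2.22], [0.21, 2.48], [-1.53, 4.67], [0.24, 2.81], [-2.84, 2.84]. Speed limits (rad/s): [2.79, 2.79, 3.14, 3.14, 3.14, 3.14].

## Interface

Orientations are given as a unit quaternion [x, y, z, w].
In Python, from plant import ctrl gives the robot as it stands. The module is installed in compiled form; this text tells all that it offers.
- The arm moves only by the tool jog_arm, never from a script. Its argument "deltas" is a list of rows, each a list of 3 entries, a list of its own where there are three numbers: the turn, a rotation vector about the tool's x, y, z in rad, then the shift along the tool's x, y, z in m, then the opening, from 0 (shut) to 1 (fully open). In form: [[[wx, wy, wz], [dx, dy, dz], gripper], ...]. A call has 1 to 10 rows; each row is the pose to reach, as a shift and turn from the pose measured when the call began, along the tool's axes at that moment; what a row does not reach only later rows make up. A row lasts 1/12 s, in which the tool goes at most 41.7 mm and 7.16 degrees, less where a joint would pass 70% of its speed; a pose out of reach is approached as far as the arm can. A call with a gripper value outside its range is refused whole. The fingers move at their own pace and stop on an object; "force" is the grip in N (left out, the last holds). Time passes only in rows, so rows that repeat a pose let the fingers close. It gives the time, the measured TCP pose, the force and the opening at its end, in the units of the state.
- ctrl.get_state(): the state, without advancing time (a new reading comes with each control period).
- ctrl.read_camera(name): name is "side" or "top" or "wrist"; returns a dict with "pixels" (420x560x3 uint8, blue, green, red), "range_z" (420x560 float32, m along the optical axis (not along the pixel's ray), 0 where there is no reading), "fx", "fy", "cx", "cy" (pixels), "T" (4x4, takes a point from camera to world coordinates); the wrist camera has in their place "mount" (4x4, takes a point from camera to tool coordinates, whose origin is the TCP and whose axes are the tool frame's). Camera axes: x right, y up, looking along -z (the intrinsics and any distortion apply to the point x, -y, -z); pixel columns grow to the right and rows downward; lengths in m; the calibration is good to about 2 mm. A picture is of the moment at which its call begins: read the wrist's pose just before it.
- ctrl.sign_off(): hands the job in, once; it reports no verdict.
The state is a dict: "time": time; "qpos": joint angles; "dq": joint speeds; "joint_efforts": joint torques, N m; "eef_pos": TCP position; "tcp_rot": TCP orientation; "contact_force": force on the tool from outside, world axes, zero at the start; "wrist_torque": the same for the moment, N m; "opening": opening from 0.0 (shut) to 1.0 (fully open).
Only numpy, scipy, OpenCV 4.12 (cv2) and the standard library are available. Lean on these libraries where they do the work, as an engineer would, in place of code of your own. Each camera call takes 0.05 s, during which the arm holds its last target.

## Task

Set this hub's wheel bearing: put the big hub-nut socket over the castle nut down inside the hub, screw the nut clockwise until it bottoms out on its washer, then back it off a quarter turn. Finish still gripping the socket, seated on the nut with the nut at that quarter turn, so that it cannot creep while I set up the dial gauge. Leave the other things on the bench alone.

Things in the scene. Friction and masses are not known exactly. Their poses are not given: they have to be found in the camera images.
- hub_base (a point): Underside centre of the fixed trailer hub, on the bench, on the spindle's axis; z up. The hub stands upright, spindle end up: grey plate 200 x 200 x 14 mm (sides along this point's x and y), then a dark round wheel flange 180 mm across, top 90 mm above the bench, with six upright studs 13 mm thick on a 140 mm circle reaching 128 mm above the bench.
- hub_rim (a point): Centre of the open rim of the hub's round barrel, 150 mm above the bench: 80 mm outside, 62 mm inside. The nut and its washer lie inside it, with no room for fingers around the nut.
- hub_seat (a point): Centre of the top of the steel washer under the nut, in the barrel, 116 mm above the bench; z up along the spindle. Washer 53 mm across; the 25 mm thick spindle ends 26 mm above it.
- nut_top (a point): Centre of the top of the yellow castle nut, already started on the spindle inside the barrel: hexagon 38 mm across flats (44 over corners), 15 mm high, and above it a round slotted crown 34 mm across, 7 mm high. This point is 22 mm above the nut's underside. x is level, turns with the nut and points square out of one flat; flats repeat every 60 degrees.
- nut (a joint): How far the nut is screwed on, rad: grows as it turns clockwise seen from above; 6.2 is bottomed out on the washer, where it stops dead; starts 2.0 to 3.5 short of that. It turns with a light steady drag (0.06 N m), sinks 1.8 mm a turn and stays where it is left.
- socket_mid (a point): Centre, half-way up (44 mm above the foot), of the hub-nut socket: bright steel, 88 mm tall, about 0.42 kg, standing on the bench mouth down. Lower 46 mm: round skirt 54 mm across. Upper 42 mm: round knurled head 36 mm across, to be gripped, with a dark square hole in its top. z up; x points square out of one flat of its hexagon, where a yellow paint line runs down the skirt.
- socket_foot (a point): Centre of that socket's foot (mouth plane), axes as socket_mid. The hexagon in the skirt is 39.6 mm across flats and 34 mm deep, flats every 60 degrees, its mouth flared over the lowest 6 mm; on the nut it has 4 to 5 degrees of play either way. Fully on, the foot rests on the washer and the whole head is above the barrel.
- grease_cap_mid (a point): Bystander: pressed bright metal grease cap, 68 mm across, 37 mm high, mouth down on the bench; point half-way up.
- wheel_nut_socket_mid (a point): Bystander: slim black wheel-nut socket standing on the bench, 30 mm across, 78 mm tall; point half-way up. Not the one to use.
- grease_tub_mid (a point): Bystander: closed white tub of grease with a red lid, 90 mm across, 76 mm tall; point half-way up.
- dial_gauge: Bystander: dial gauge on a dark magnetic base 60 x 50 x 55 mm with a post to 205 mm high and an arm along its y reaching 117 mm; origin under the centre of the base.
Things that resemble listed ones, but are neither listed nor needed, are in the scene too. Leave any orange look-alike of the part that bears socket_mid alone.

How it is judged:
On the way, in this order (a step that is already met when the one before it is completed fails the run):
1. the hub-nut socket is seated over the nut, upright on the spindle's axis (z of socket_foot in the frame of hub_seat below 0.006 m and horizontal distance between socket_foot and hub_seat below 0.004 m and angle between socket_mid's own z axis and vertical below 0.12 rad), for 0.1 s.
2. the nut is bottomed out on its washer (value of joint nut above 6.12 rad), for 0.1 s.
At the end, for the whole second after the job is handed in: The nut has been bottomed out and stands a quarter turn (90 degrees, give or take 20) back from there, at rest; the socket is on it, within 6 mm of the washer, centred to 4 mm and upright to 7 degrees; and the fingers still grip the socket with more than 5 N (all of step 1 and value of joint nut between 4.28 and 4.98 rad and contact force between the fingers and socket above 5 N and velocity of joint nut between -0.05 and 0.05 rad/s); the arm keeps its last pose, push and grip.
It fails at once if a bystander is shifted by more than 20 mm (distance of any of grease_cap_mid, wheel_nut_socket_mid, grease_tub_mid, dial_gauge from where it was at the start of the episode above 0.02 m).
It also fails if it takes over 58 s, if anything falls off the work surface, if the arm or the gripper's body presses on something with over 40 N, if the wrist force passes 120 N, or if a joint passes its speed limit or range.

## Working session

There is one attempt and no reset: what is moved stays moved. The work goes in short steps, Python scripts to look and compute and a tool call to move; the robot and the scene stay as the last step left them, time stands still between calls to the robot, and variables do not carry over. Pictures are saved under pics/ and viewed, and the job is handed in when it is done.

Besides the shell and the picture viewer there is one more tool, called after "Request:" in YAML: its name, and indented under it one key for each argument. jog_arm: Moves the arm, as the interface text tells. Its arguments: {"type":"object","properties":{"deltas":{"type":"array","items":{"type":"array"}},"force":{"type":"number"}},"required":["deltas"]}

```bash
ls; mkdir -p pics
cat > h.py <<'E'
import numpy as np, cv2
from scipy.spatial.transform import Rotation as R
from plant import ctrl
def snap(name,fn):
    s=ctrl.get_state(); c=ctrl.read_camera(name)
    if name=='wrist':
        T=np.eye(4); T[:3,:3]=R.from_quat(s['tcp_rot']).as_matrix(); T[:3,3]=s['eef_pos']; c['T']=T@c['mount']
    cv2.imwrite(f'pics/{fn}.png',c['pixels']); np.savez(f'pics/{fn}.npz',**{k:v for k,v in c.items()})
    return c
def pts(c):
    z=c['range_z']; v,u=np.mgrid[:z.shape[0],:z.shape[1]]
    P=np.stack([(u-c['cx'])/c['fx']*z,-(v-c['cy'])/c['fy']*z,-z],-1)
    T=c['T']; W=P@T[:3,:3].T+T[:3,3]; W[z==0]=np.nan
    return W
def proj(c,p):
    q=np.linalg.inv(c['T'])@np.append(p,1); return c['cx']+c['fx']*q[0]/-q[2], c['cy']+c['fy']*(-q[1])/-q[2]
def crop(fn,u0,u1,v0,v1,k,out):
    im=cv2.imread(f'pics/{fn}.png')[v0:v1,u0:u1]; cv2.imwrite(f'pics/{out}.png',cv2.resize(im,None,fx=k,fy=k,interpolation=cv2.INTER_CUBIC))
E
python3 - <<'E'
from h import *
s=ctrl.get_state(); print(s)
for n in ['side','top','wrist']:
    c=snap(n,n+'0'); print(n,c['fx'],c['fy'],c['cx'],c['cy'],[k for k in c]); print(np.round(c['T'],3))
E
```

```text
pics
{'time': 0.0, 'qpos': array([-1.38094761e+00,  2.87201496e-01,  1.57817252e+00,  1.67150368e-05,
        1.27860202e+00, -1.49980970e-01]), 'dq': array([5.49305666e-04, 3.26218265e-05, 9.63212935e-04, 1.84283759e-04,
       9.59312658e-05, 2.50750645e-03]), 'joint_efforts': array([-7.94311709e-04, -4.05982339e+01, -2.92626625e+01, -2.15006826e-04,
        5.84664289e-03,  7.82092513e-06]), 'eef_pos': array([ 0.22491416, -0.63573144,  0.22992572]), 'tcp_rot': array([-0.11958001,  0.69776625, -0.69608105,  0.11955773]), 'contact_force': array([ 0.27560563, -0.26026971,  0.93521392]), 'wrist_torque': array([-0.01117132,  0.05073292, -0.02503756]), 'opening': 1.0001720639392444}
side 481.69466544505264 481.69466544505264 277.6879496073572 208.37647335263813 ['pixels', 'range_z', 'fx', 'fy', 'cx', 'cy', 'T']
[[-1.     0.005 -0.028  0.486]
 [-0.025 -0.656  0.754  0.925]
 [-0.014  0.754  0.656  0.987]
 [ 0.     0.     0.     1.   ]]
top 433.3903456758834 433.3903456758834 278.3412145964956 207.1046166204377 ['pixels', 'range_z', 'fx', 'fy', 'cx', 'cy', 'T']
[[ 0.003  0.991 -0.134  0.349]
 [-1.     0.006  0.023 -0.047]
 [ 0.024  0.134  0.991  1.47 ]
 [ 0.     0.     0.     1.   ]]
wrist 315.4513219850216 315.4513219850216 272.3980416777273 211.52742504513785 ['pixels', 'range_z', 'fx', 'fy', 'cx', 'cy', 'mount', 'T']
[[ 0.332  0.903  0.273  0.295]
 [-0.943  0.319  0.094 -0.611]
 [-0.003 -0.289  0.957  0.372]
 [ 0.     0.     0.     1.   ]]
```

View pics/side0.png

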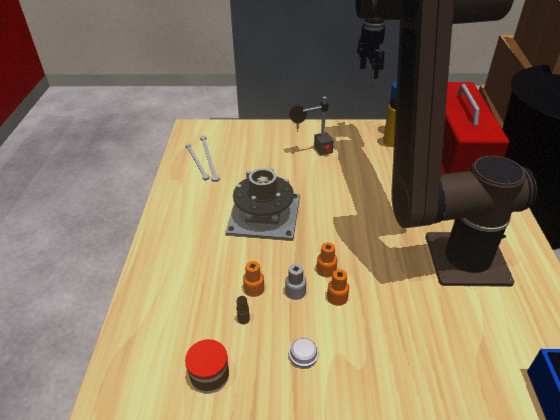

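View pics/top0.png

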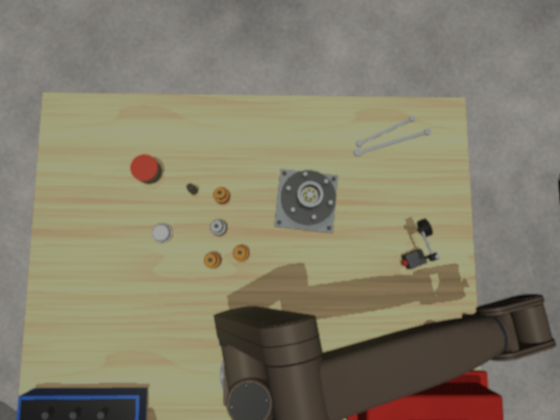

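View pics/wrist0.png

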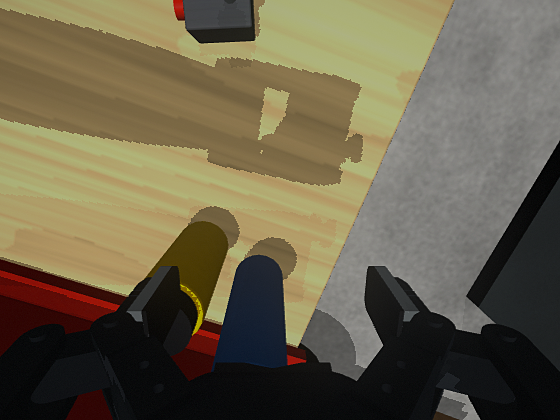

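The side view shows the steel socket at (296,281) with orange look-alikes at (253,278), (327,259) and (339,287), and the hub at (263,195). In the top view the socket is at (218,227) and the hub barrel at (310,195).

Run:
```python
from h import *
for n in ['side0','top0']:
    c=dict(np.load(f'pics/{n}.npz')); W=pts(c); np.set_printoptions(precision=4,suppress=True)
    L={'side0':[(296,268,'sock'),(253,265,'o'),(327,246,'o'),(339,273,'o'),(263,180,'hub'),(304,350,'cap'),(243,300,'slim'),(207,355,'tub')],
       'top0':[(218,227,'sock'),(221,195,'o'),(212,260,'o'),(241,253,'o'),(310,195,'hub'),(162,233,'cap'),(192,188,'slim'),(145,168,'tub')]}[n]
    for u,v,k in L: print(n,k,W[v,u])
    # clouds
    for k,zl,zh in [('sockhead',0.083,0.095),('rim',0.142,0.157)]:
        p=W.reshape(-1,3); m=(p[:,2]>zl)&(p[:,2]<zh)&(p[:,0]>0.3)&(p[:,0]<0.9)&(p[:,1]>-0.35)&(p[:,1]<0.4)
        if k=='sockhead':
            px=c['pixels'].reshape(-1,3).astype(int); s=px.max(1)-px.min(1); m&=(s<50)
        q=p[m]; print(k,len(q),q.mean(0) if len(q) else '',q.min(0) if len(q) else '',q.max(0) if len(q) else '')
crop('side0',220,370,150,320,4,'s0c'); crop('top0',190,350,160,280,5,'t0c')
```

```text
side0 sock [0.4734 0.1193 0.0905]
side0 o [0.5811 0.1082 0.088 ]
side0 o [0.3926 0.0418 0.0902]
side0 o [0.3682 0.1351 0.0913]
side0 hub [ 0.5671 -0.1665  0.1449]
side0 cap [0.4557 0.3179 0.0392]
side0 slim [0.5986 0.2119 0.0799]
side0 tub [0.6644 0.3575 0.0769]
sockhead 1185 [ 0.5537 -0.1047  0.0908] [ 0.3631 -0.2492  0.083 ] [0.6586 0.2147 0.095 ]
rim 319 [ 0.5703 -0.1712  0.1492] [ 0.5325 -0.2153  0.1421] [ 0.6081 -0.1312  0.1568]
top0 sock [0.4705 0.1126 0.0895]
top0 o [0.5739 0.1053 0.0881]
top0 o [0.3661 0.1294 0.0878]
top0 o [0.3886 0.0387 0.0831]
top0 hub [ 0.5675 -0.1768  0.1388]
top0 cap [0.4546 0.3024 0.0349]
top0 slim [0.5988 0.2016 0.0734]
top0 tub [0.6636 0.3558 0.0753]
sockhead 1697 [ 0.5583 -0.1542  0.0896] [ 0.363  -0.2632  0.083 ] [0.6555 0.2094 0.095 ]
rim 245 [ 0.5679 -0.1752  0.1491] [ 0.5288 -0.2138  0.1422] [ 0.6081 -0.1359  0.1567]
```

View pics/s0c.png

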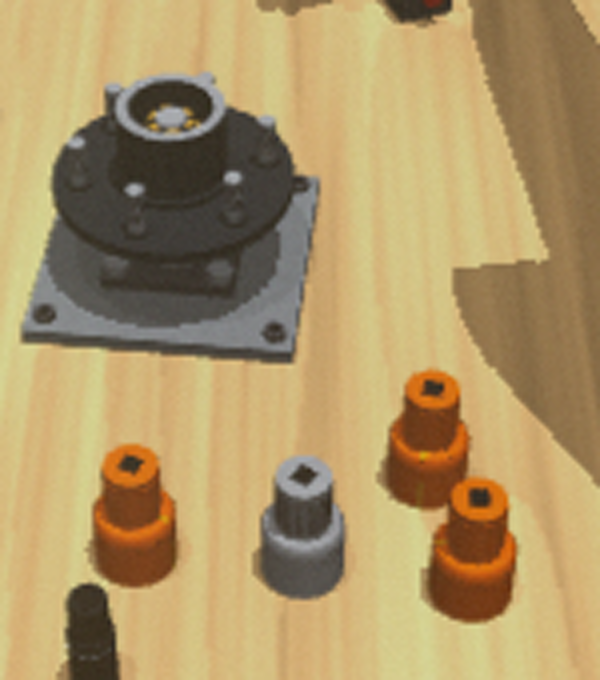

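View pics/t0c.png

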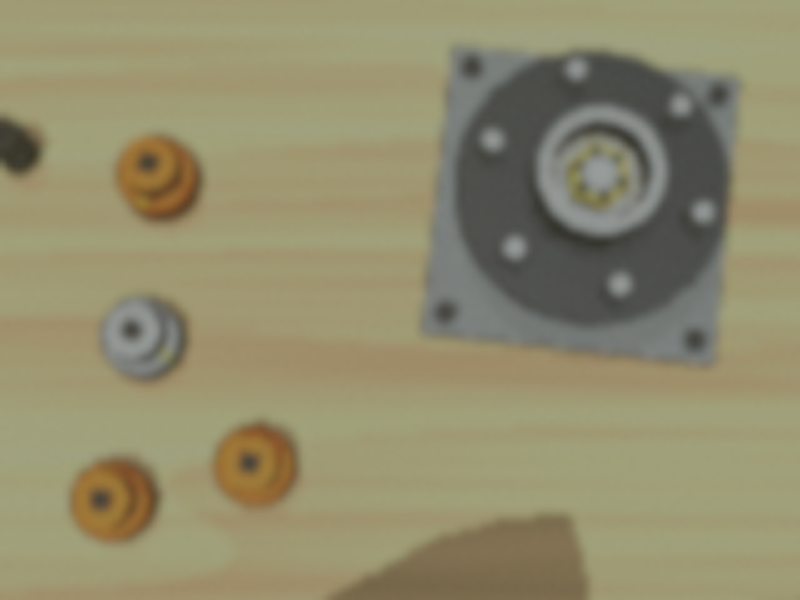

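```bash
cat >> h.py <<'E'
def go(target, yawz=None, tilt=True):
    """print rotvec/shift in tool axes to reach target pos with tool z heading yawz (rad world), y down"""
    s=ctrl.get_state(); M=R.from_quat(s['tcp_rot']); z0=M.as_matrix()[:,2]; y0=np.arctan2(z0[1],z0[0])
    if yawz is None: yawz=y0
    z=np.array([np.cos(yawz),np.sin(yawz),0]); y=np.array([0,0,-1.]); x=np.cross(y,z)
    D=R.from_matrix(np.stack([x,y,z],1))
    print('t',round(s['time'],2),'pos',np.round(s['eef_pos'],4),'yawz',round(y0,4),'q',np.round(s['qpos'],3),'F',np.round(s['contact_force'],1),'Tq',np.round(s['wrist_torque'],2),'op',round(s['opening'],3))
    print('rotvec',np.round((M.inv()*D).as_rotvec(),4),'shift',np.round(M.inv().apply(np.array(target)-s['eef_pos']),4))
E
python3 - <<'E'
from h import *
s=ctrl.get_state(); M=R.from_quat(s['tcp_rot']).as_matrix(); print(np.round(M,3)); c=np.load('pics/wrist0.npz'); print(np.round(c['mount'],3))
go([0.568,-0.175,0.40])
# hub rim precise fit
for n in ['side0','top0']:
    c=dict(np.load(f'pics/{n}.npz')); W=pts(c); p=W.reshape(-1,3)
    for a,b,ctr,r in [(0.142,0.157,(0.568,-0.174),0.05),(0.083,0.097,(0.471,0.115),0.03)]:
        q=p[(p[:,2]>a)&(p[:,2]<b)&(np.hypot(p[:,0]-ctr[0],p[:,1]-ctr[1])<r)][:,:2].astype(np.float32)
        print(n,cv2.minEnclosingCircle(q),q.mean(0))
E
```

```text
[[-0.943 -0.     0.333]
 [-0.333  0.002 -0.943]
 [-0.    -1.    -0.002]]
[[ 0.001 -0.957 -0.289 -0.074]
 [ 0.     0.289 -0.957 -0.142]
 [ 1.     0.001  0.001 -0.001]
 [ 0.     0.     0.     1.   ]]
t 0.15 pos [ 0.2249 -0.6359  0.2302] yawz -1.231 q [-1.381  0.287  1.578  0.     1.279 -0.15 ] F [-0.3  0.8 -0.3] Tq [-0.04  0.01  0.01] op 0.998
rotvec [ 0.0019 -0.     -0.0003] shift [-0.4771 -0.169  -0.3205]
side0 ((0.5684314966201782, -0.17331506311893463), 0.04252363368868828) [ 0.5703297  -0.17117491]
side0 ((0.4743439257144928, 0.12159579247236252), 0.0190801452845335) [0.47516927 0.12285326]
top0 ((0.5688334703445435, -0.17559731006622314), 0.04027194529771805) [ 0.56785154 -0.17516653]
top0 ((0.47429123520851135, 0.11858011782169342), 0.018021680414676666) [0.47361186 0.11916482]
```

Run:
```python
from h import *
go([0.568,-0.249,0.36],0.0)
```

```text
t 0.15 pos [ 0.2249 -0.6359  0.2302] yawz -1.231 q [-1.381  0.287  1.578  0.     1.279 -0.15 ] F [-0.3  0.8 -0.3] Tq [-0.04  0.01  0.01] op 0.998
rotvec [ 0.0014 -1.231  -0.0014] shift [-0.4525 -0.1292 -0.2507]
```

Request:
jog_arm:
  deltas:
    - [[0,-0.1,0],[0,-0.08,0],1]
    - [[0,-1.23,0],[-0.452,-0.13,-0.25],1]
    - [[0,-1.23,0],[-0.452,-0.13,-0.25],1]
    - [[0,-1.23,0],[-0.452,-0.13,-0.25],1]
    - [[0,-1.23,0],[-0.452,-0.13,-0.25],1]
    - [[0,-1.23,0],[-0.452,-0.13,-0.25],1]
    - [[0,-1.23,0],[-0.452,-0.13,-0.25],1]
    - [[0,-1.23,0],[-0.452,-0.13,-0.25],1]
    - [[0,-1.23,0],[-0.452,-0.13,-0.25],1]
    - [[0,-1.23,0],[-0.452,-0.13,-0.25],1]

```text
time: 0.98
eef_pos: [0.4712, -0.3578, 0.3359]
tcp_rot: [-0.5, 0.501, -0.499, 0.5]
contact_force: [1.1, -0.6, -0.0]
opening: 1.001
```

Run:
```python
from h import *
go([0.568,-0.249,0.36],0.0)
```

```text
t 0.98 pos [ 0.4712 -0.3578  0.3359] yawz 0.0 q [-8.210e-01  4.300e-02  1.664e+00  1.000e-03  1.437e+00 -8.210e-01] F [ 1.1 -0.6 -0. ] Tq [-0.01 -0.   -0.  ] op 1.001
rotvec [ 0.0006  0.     -0.0021] shift [-0.1088 -0.0239  0.0968]
```

Request:
jog_arm:
  deltas:
    - [[0,0,0],[-0.109,-0.024,0.097],1]
    - [[0,0,0],[-0.109,-0.024,0.097],1]
    - [[0,0,0],[-0.109,-0.024,0.097],1]
    - [[0,0,0],[-0.109,-0.024,0.097],1]
    - [[0,0,0],[-0.109,-0.024,0.097],1]
    - [[0,0,0],[-0.109,-0.024,0.097],1]
    - [[0,0,0],[-0.109,-0.024,0.097],1]

```text
time: 1.57
eef_pos: [0.5678, -0.249, 0.3594]
tcp_rot: [-0.5, 0.501, -0.499, 0.5]
contact_force: [0.3, -0.4, 0.2]
opening: 1.001
```

Run:
```python
from h import *
go([0.568,-0.249,0.36],0.0)
c=snap('wrist','w1'); u,v=proj(c,[0.568,-0.175,0.138]); print(u,v)
u,v=int(u),int(v); crop('w1',max(u-75,0),u+75,max(v-55,0),v+55,5,'w1c')
```

```text
t 1.57 pos [ 0.5678 -0.249   0.3594] yawz 0.0001 q [-5.770e-01  1.000e-01  1.562e+00  1.000e-03  1.483e+00 -5.770e-01] F [ 0.3 -0.4  0.2] Tq [-0.03 -0.01  0.03] op 1.001
rotvec [ 0.0019  0.0001 -0.0022] shift [-0.     -0.0006  0.0002]
272.9184899794483 117.37703773499966
```

View pics/w1.png

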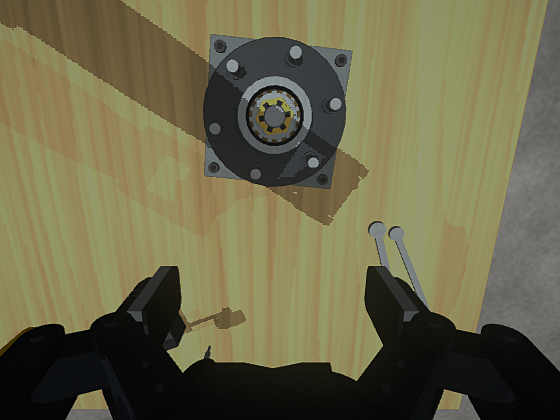

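View pics/w1c.png

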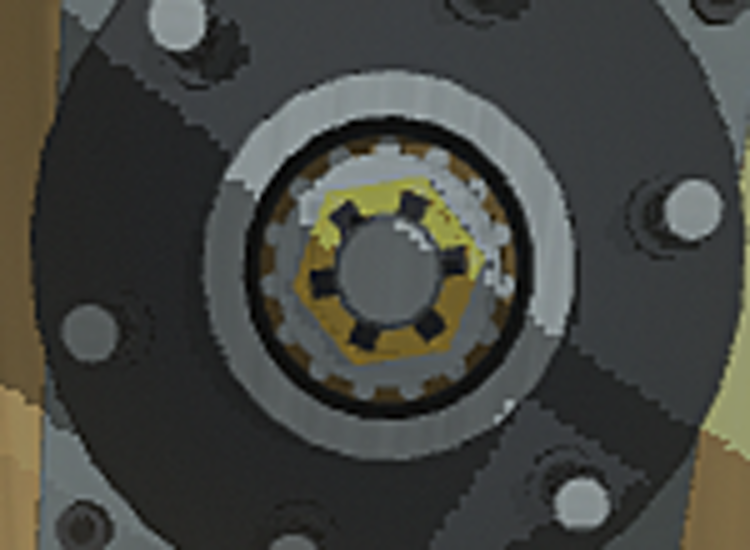

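The nut is clearly visible at (273,117). In the enlargement the hexagon corners are near (425,180), (355,365), (295,280) and (450,350), and the crown slots lie in the same directions as the corners. I'll rectify it to world axes to measure the phase.

```bash
cat >> h.py <<'E'
def rectify(fn,cx,cy,z,half,out,hexaf=None,ang=None,S=600):
    """world top-down: right=+x, up=+y"""
    c=dict(np.load(f'pics/{fn}.npz'))
    W=[(cx+sx*half,cy+sy*half,z) for sx,sy in [(-1,1),(1,1),(1,-1),(-1,-1)]]
    src=np.float32([proj(c,w) for w in W]); dst=np.float32([[0,0],[S,0],[S,S],[0,S]])
    im=cv2.warpPerspective(c['pixels'],cv2.getPerspectiveTransform(src,dst),(S,S),flags=cv2.INTER_CUBIC)
    if hexaf:
        a=np.radians(ang+30+60*np.arange(6)); r=hexaf/2/np.cos(np.pi/6)/half*S/2
        cv2.polylines(im,[np.int32(np.stack([S/2+r*np.cos(a),S/2-r*np.sin(a)],1))],True,(255,0,255),1)
    cv2.imwrite(f'pics/{out}.png',im); return im
E
python3 - <<'E'
from h import *
im=rectify('w1',0.568,-0.175,0.150,0.045,'r_rim')
im=rectify('w1',0.568,-0.175,0.132,0.028,'r_nut')
cv2.imwrite('pics/r1.png',np.hstack([cv2.resize(i,(400,400)) for i in [cv2.imread('pics/r_rim.png'),im]]))
E
```

```text
(no output)
```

View pics/r1.png

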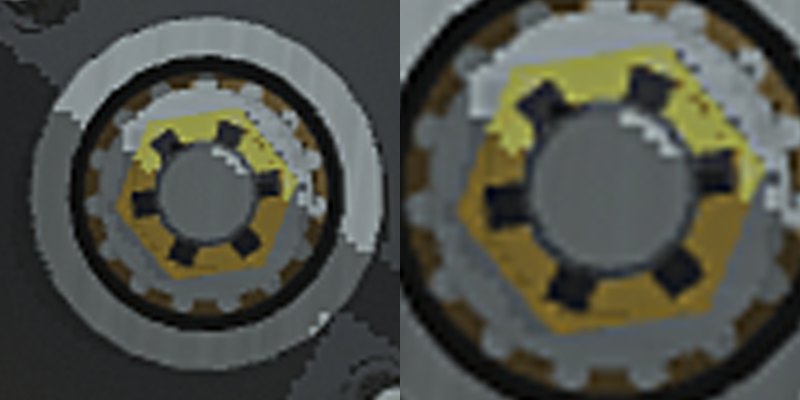

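Rim centre is about (0.569,-0.174), averaged over the three cameras. The nut corners are at about 8.5° mod 60, so the flats are at about 38.5°. Next I look at the socket from above.

Run:
```python
from h import *
go([0.544,0.098,0.33],1.3)
```

```text
t 1.62 pos [ 0.5674 -0.2495  0.3593] yawz -0.001 q [-5.780e-01  1.000e-01  1.562e+00  1.000e-03  1.483e+00 -5.770e-01] F [ 0.2 -0.2  0. ] Tq [-0.06 -0.01  0.05] op 1.001
rotvec [ 1.000e-04 -1.301e+00 -3.300e-03] shift [-0.3474  0.0302 -0.0237]
```

Request:
jog_arm:
  deltas:
    - [[0,-1.3,0],[-0.347,0.03,-0.024],1]
    - [[0,-1.3,0],[-0.347,0.03,-0.024],1]
    - [[0,-1.3,0],[-0.347,0.03,-0.024],1]
    - [[0,-1.3,0],[-0.347,0.03,-0.024],1]
    - [[0,-1.3,0],[-0.347,0.03,-0.024],1]
    - [[0,-1.3,0],[-0.347,0.03,-0.024],1]
    - [[0,-1.3,0],[-0.347,0.03,-0.024],1]
    - [[0,-1.3,0],[-0.347,0.03,-0.024],1]
    - [[0,-1.3,0],[-0.347,0.03,-0.024],1]
    - [[0,-1.3,0],[-0.347,0.03,-0.024],1]

```text
time: 2.45
eef_pos: [0.5427, 0.0996, 0.3293]
tcp_rot: [-0.698, 0.111, -0.109, 0.699]
contact_force: [0.8, -0.6, -0.2]
opening: 0.998
```

Run:
```python
from h import *
go([0.544,0.098,0.33],1.3)
c=snap('wrist','w2'); 
rectify('w2',0.472,0.118,0.088,0.03,'a'); rectify('w2',0.472,0.118,0.046,0.035,'b')
cv2.imwrite('pics/r2.png',np.hstack([cv2.resize(cv2.imread(f'pics/{i}.png'),(400,400)) for i in 'ab']))
```

```text
t 2.45 pos [0.5427 0.0996 0.3293] yawz 1.2586 q [-0.004 -0.046  1.763  0.003  1.427 -1.263] F [ 0.8 -0.6 -0.2] Tq [ 0.01 -0.03  0.01] op 0.998
rotvec [-0.0022 -0.0413 -0.0043] shift [ 0.0018 -0.0007 -0.0011]
```

View pics/w2.png

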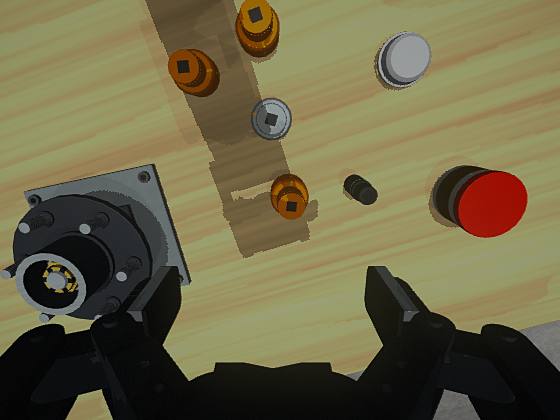

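View pics/r2.png

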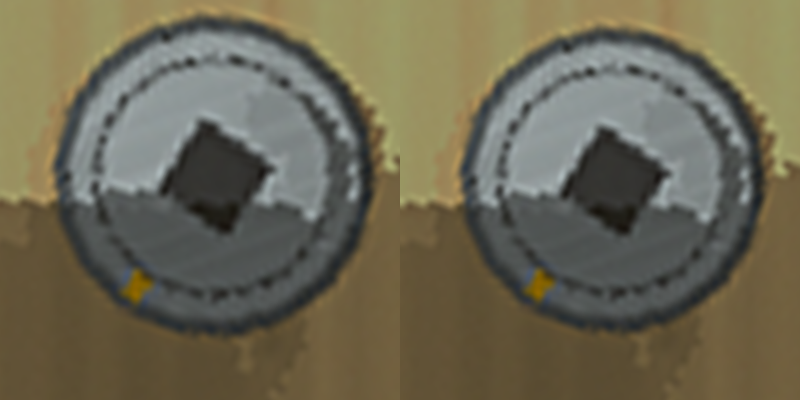

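The socket's head centre is at about (0.4742, 0.1207), with the paint mark at (540,286) in the rectified view. That puts its flat at 235°, or 55° mod 60. I'll grasp with yaw 1.5, then turn -16.5° at the hub.

Run:
```python
from h import *
go([0.4742,0.1207,0.14],1.5)
```

```text
t 2.5 pos [0.543  0.0981 0.3295] yawz 1.2614 q [-0.006 -0.046  1.763  0.002  1.427 -1.268] F [ 0.7 -0.8 -0.4] Tq [-0.08  0.03  0.06] op 1.001
rotvec [-0.0017 -0.2386 -0.0034] shift [-0.0718  0.1898  0.0003]
```

Request:
jog_arm:
  deltas:
    - [[-0.0017,-0.239,-0.0034],[-0.072,0.19,0.0003],1]
    - [[-0.0017,-0.239,-0.0034],[-0.072,0.19,0.0003],1]
    - [[-0.0017,-0.239,-0.0034],[-0.072,0.19,0.0003],1]
    - [[-0.0017,-0.239,-0.0034],[-0.072,0.19,0.0003],1]
    - [[-0.0017,-0.239,-0.0034],[-0.072,0.19,0.0003],1]
    - [[-0.0017,-0.239,-0.0034],[-0.072,0.19,0.0003],1]
    - [[-0.0017,-0.239,-0.0034],[-0.072,0.19,0.0003],1]

```text
time: 3.08
eef_pos: [0.4725, 0.1195, 0.1381]
tcp_rot: [0.707, -0.028, 0.024, -0.706]
contact_force: [-0.5, -0.5, 1.7]
opening: 0.997
```

Run:
```python
from h import *
go([0.4742,0.1207,0.053],1.5)
```

```text
t 3.08 pos [0.4725 0.1195 0.1381] yawz 1.4971 q [ 0.039 -0.029  2.106 -0.     1.069 -1.458] F [-0.5 -0.5  1.7] Tq [ 0.   -0.07 -0.01] op 0.997
rotvec [ 0.0008 -0.0029 -0.0046] shift [0.002  0.0851 0.0014]
```

Request:
jog_arm:
  deltas:
    - [[0,0,-0.003],[0.002,0.03,0.001],1]
    - [[0,-0.003,-0.003],[0.002,0.06,0.001],1]
    - [[0,-0.003,-0.003],[0.002,0.085,0.001],1]
    - [[0,-0.003,-0.003],[0.002,0.085,0.001],1]
    - [[0,-0.003,-0.003],[0.002,0.085,0.001],1]

```text
time: 3.5
eef_pos: [0.4767, 0.1196, 0.0552]
tcp_rot: [0.707, -0.025, 0.026, -0.706]
contact_force: [-0.5, 1.2, 0.2]
opening: 0.997
```

Run:
```python
from h import *
go([0.4742,0.1207,0.053],1.5)
snap('wrist','w3'); snap('side','s3'); crop('s3',220,370,200,320,5,'s3c')
```

```text
t 3.5 pos [0.4767 0.1196 0.0552] yawz 1.4981 q [ 3.900e-02  1.100e-01  2.141e+00 -1.000e-03  8.900e-01 -1.458e+00] F [-0.5  1.2  0.2] Tq [-0.06 -0.03 -0.02] op 0.997
rotvec [ 0.0007 -0.0019  0.001 ] shift [-0.0025  0.0022  0.0009]
```

View pics/w3.png

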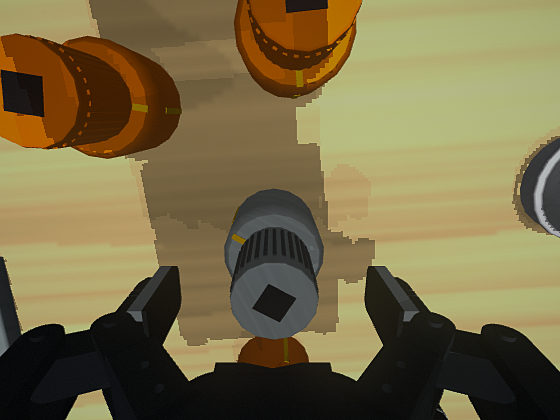

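View pics/s3c.png

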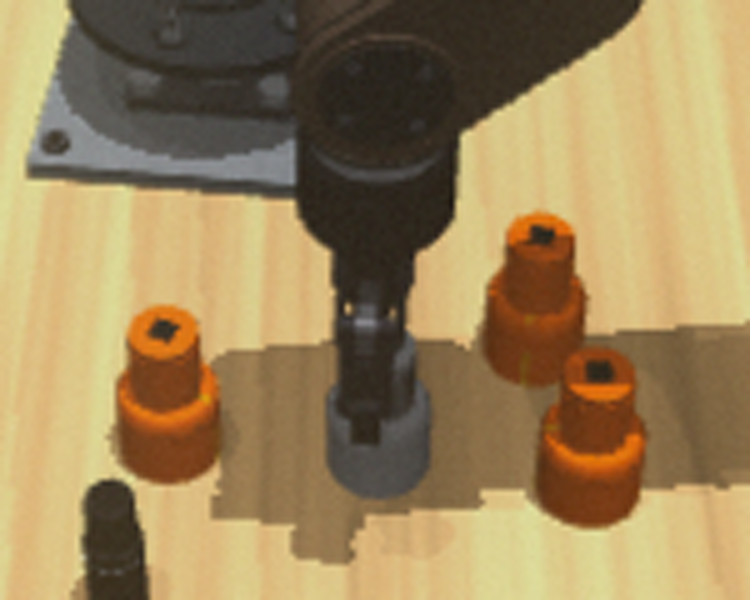

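The socket is centred between the fingers, head at about (274,295). I'll trim the position, then grip.

Request:
jog_arm:
  deltas:
    - [[0,-0.002,0],[-0.0025,0.002,0.001],1]
    - [[0,-0.002,0],[-0.0025,0.002,0.001],1]
    - [[0,-0.002,0],[-0.0025,0.002,0.001],0]
    - [[0,-0.002,0],[-0.0025,0.002,0.001],0]
    - [[0,-0.002,0],[-0.0025,0.002,0.001],0]
    - [[0,-0.002,0],[-0.0025,0.002,0.001],0]
    - [[0,-0.002,0],[-0.0025,0.002,0.001],0]
    - [[0,-0.002,0],[-0.0025,0.002,0.001],0]
    - [[0,-0.002,0],[-0.0025,0.002,0.001],0]
    - [[0,-0.002,0],[-0.0025,0.002,0.001],0]
  force: 80

```text
time: 4.43
eef_pos: [0.4754, 0.1213, 0.0549]
tcp_rot: [0.707, -0.023, 0.026, -0.707]
contact_force: [-1.6, -0.2, 3.8]
opening: 0.403
```

Run:
```python
from h import *
go([0.4742,0.1207,0.27],1.5)
```

```text
t 4.43 pos [0.4754 0.1213 0.0549] yawz 1.5009 q [ 4.300e-02  1.070e-01  2.145e+00 -1.000e-03  8.850e-01 -1.458e+00] F [-1.6 -0.2  3.8] Tq [0.19 0.2  0.03] op 0.403
rotvec [-0.0001  0.0009  0.0049] shift [-1.000e-04 -2.151e-01 -7.000e-04]
```

Request:
jog_arm:
  deltas:
    - [[0,0,0.003],[0,-0.03,0],0]
    - [[0,0,0.003],[0,-0.07,0],0]
    - [[0,0,0.005],[0,-0.11,0],0]
    - [[0,0,0.005],[0,-0.15,0],0]
    - [[0,0,0.005],[0,-0.19,0],0]
    - [[0,0,0.005],[0,-0.215,0],0]
    - [[0,0,0.005],[0,-0.215,0],0]

```text
time: 5.02
eef_pos: [0.4772, 0.1214, 0.2762]
tcp_rot: [-0.706, 0.021, -0.029, 0.707]
contact_force: [0.5, -0.0, -1.9]
opening: 0.402
```

Run:
```python
from h import *
go([0.569,-0.174,0.27],1.212)
snap('side','s4');snap('wrist','w4')
```

```text
t 5.02 pos [0.4772 0.1214 0.2762] yawz 1.501 q [ 0.043 -0.166  1.969 -0.     1.327 -1.458] F [ 0.5 -0.  -1.9] Tq [-0.01 -0.12  0.01] op 0.402
rotvec [-0.0028  0.289   0.0115] shift [ 0.1121  0.0072 -0.2883]
```

View pics/s4.png

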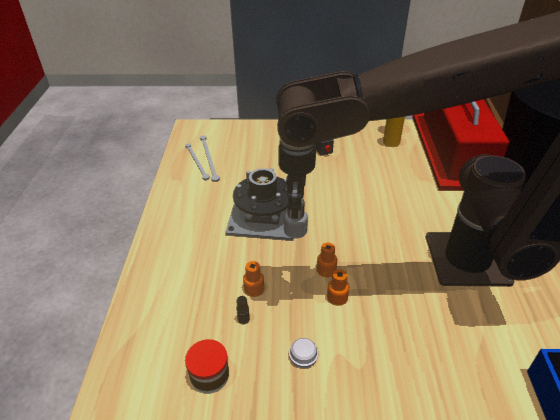

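View pics/w4.png

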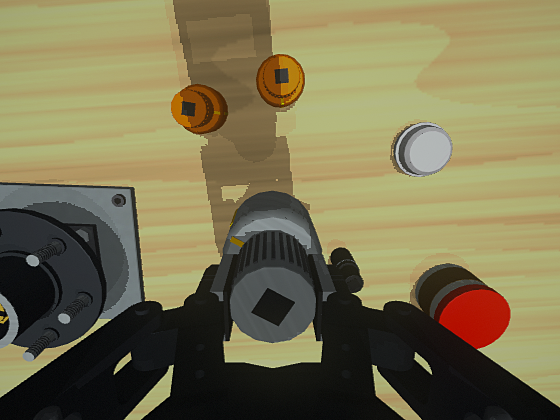

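The socket is held upright and the paint mark is unchanged at about (236,241). I'll carry it over the hub.

Request:
jog_arm:
  deltas:
    - [[-0.003,0.05,0.01],[0.02,0,-0.04],0]
    - [[-0.003,0.1,0.01],[0.06,0.004,-0.15],0]
    - [[-0.003,0.289,0.0115],[0.113,0.006,-0.288],0]
    - [[-0.003,0.289,0.0115],[0.113,0.006,-0.288],0]
    - [[-0.003,0.289,0.0115],[0.113,0.006,-0.288],0]
    - [[-0.003,0.289,0.0115],[0.113,0.006,-0.288],0]
    - [[-0.003,0.289,0.0115],[0.113,0.006,-0.288],0]
    - [[-0.003,0.289,0.0115],[0.113,0.006,-0.288],0]
    - [[-0.003,0.289,0.0115],[0.113,0.006,-0.288],0]
    - [[-0.003,0.289,0.0115],[0.113,0.006,-0.288],0]

```text
time: 5.95
eef_pos: [0.5651, -0.1741, 0.2584]
tcp_rot: [0.696, -0.134, 0.12, -0.696]
contact_force: [-0.4, 0.6, -4.1]
opening: 0.403
```

Run:
```python
from h import *
go([0.570,-0.174,0.21],1.212)
```

```text
t 5.95 pos [ 0.5651 -0.1741  0.2584] yawz 1.2097 q [-0.468  0.094  1.749 -0.006  1.317 -1.676] F [-0.4  0.6 -4.1] Tq [ 0.01 -0.07 -0.02] op 0.403
rotvec [ 0.0035 -0.0023 -0.0192] shift [0.0055 0.0483 0.002 ]
```

Request:
jog_arm:
  deltas:
    - [[0.003,-0.002,-0.019],[0.0055,0.02,0.002],0]
    - [[0.003,-0.002,-0.019],[0.0055,0.04,0.002],0]
    - [[0.003,-0.002,-0.019],[0.0055,0.043,0.002],0]
    - [[0.003,-0.002,-0.019],[0.0055,0.043,0.002],0]
    - [[0.003,-0.002,-0.019],[0.0055,0.043,0.002],0]

```text
time: 6.37
eef_pos: [0.5699, -0.1728, 0.215]
tcp_rot: [0.696, -0.126, 0.125, -0.696]
contact_force: [-0.5, 0.0, -3.4]
opening: 0.398
```

Run:
```python
from h import *
go([0.570,-0.174,0.21],1.212)
snap('side','s5');snap('wrist','w5');snap('top','t5'); crop('s5',200,350,120,240,5,'s5c')
go([0.570,-0.174,0.21],1.212)
```

```text
t 6.37 pos [ 0.5699 -0.1728  0.215 ] yawz 1.213 q [-0.465  0.128  1.793 -0.     1.223 -1.677] F [-0.5  0.  -3.4] Tq [-0.02 -0.06  0.02] op 0.398
rotvec [ 0.0003  0.001  -0.0014] shift [ 0.0006  0.005  -0.0011]
t 6.52 pos [ 0.5709 -0.1739  0.2171] yawz 1.2124 q [-4.650e-01  1.260e-01  1.790e+00 -1.000e-03  1.222e+00 -1.677e+00] F [-0.5  0.7 -3. ] Tq [0.04 0.01 0.  ] op 0.397
rotvec [0.0008 0.0004 0.0027] shift [-0.0008  0.0071 -0.0004]
```

View pics/s5c.png

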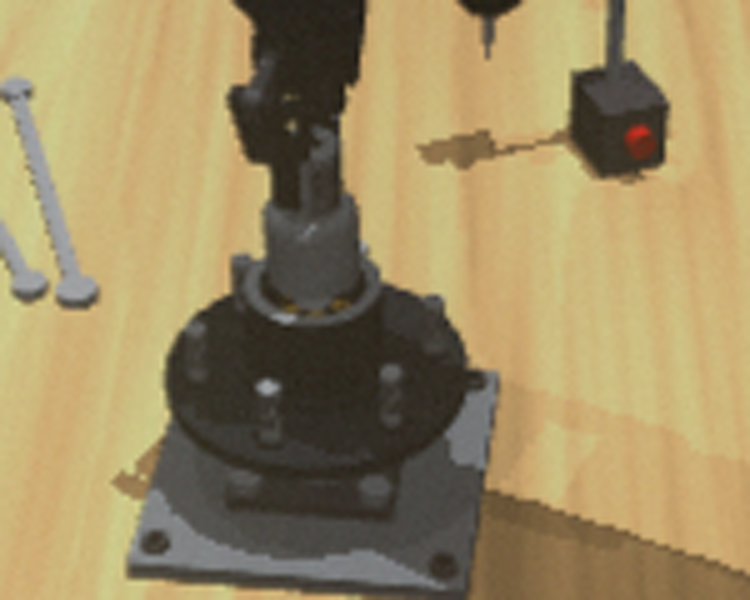

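View pics/w5.png

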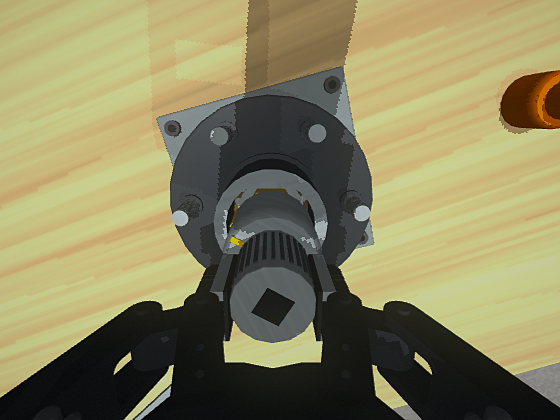

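Run:
```python
from h import *
crop('w5',200,345,160,360,4,'w5c'); im=cv2.imread('pics/w5c.png'); cv2.imwrite('pics/w5c.png',im[:600])
c=dict(np.load('pics/w5.npz')); W=pts(c)
# hub rim by depth
p=W.reshape(-1,3); d=np.hypot(p[:,0]-.569,p[:,1]+.174); m=(abs(p[:,2]-.15)<.004)&(d<.05)&(d>.02)
q=p[m][:,:2]; A=np.c_[2*q,np.ones(len(q))]
print(len(q),q.min(0),q.max(0),cv2.minEnclosingCircle(q.astype(np.float32)))
zt=c['T']; 
# head top
m=(abs(p[:,2]-(.2150-.055+.088))<.004)&(d<.022); q=p[m]; print(len(q),q.mean(0),cv2.minEnclosingCircle(q[:,:2].astype(np.float32)))
# shoulder z = .215-.055+.046
for k in ['s5','t5']:
    c=dict(np.load(f'pics/{k}.npz')); p=pts(c).reshape(-1,3); d=np.hypot(p[:,0]-.569,p[:,1]+.174)
    m=(abs(p[:,2]-.150)<.004)&(d<.05)&(d>.028); q=p[m]; print(k,'rim',len(q),cv2.minEnclosingCircle(q[:,:2].astype(np.float32)))
    m=(p[:,2]>.166)&(p[:,2]<.204)&(d<.033); q=p[m]; print(k,'skirt',len(q),q.mean(0),q.min(0),q.max(0))
```

```text
2536 [ 0.52955339 -0.21315632] [ 0.59663687 -0.13398944] ((0.568982720375061, -0.1734541356563568), 0.03994428366422653)
5919 [ 0.56765909 -0.17162962  0.24869099] ((0.5690920352935791, -0.17405931651592255), 0.02206648699939251)
s5 rim 140 ((0.5698164105415344, -0.17246170341968536), 0.041091371327638626)
s5 skirt 210 [ 0.56721799 -0.15227946  0.1852772 ] [ 0.5429545  -0.17320251  0.16603196] [ 0.59620283 -0.14130524  0.20359405]
t5 rim 2 ((0.579702615737915, -0.18039290606975555), 0.03259130194783211)<stdin>:15: RuntimeWarning: Mean of empty slice.
  ret = um.true_divide(
Traceback (most recent call last):
ValueError: zero-size array to reduction operation minimum which has no identity
```

View pics/w5c.png

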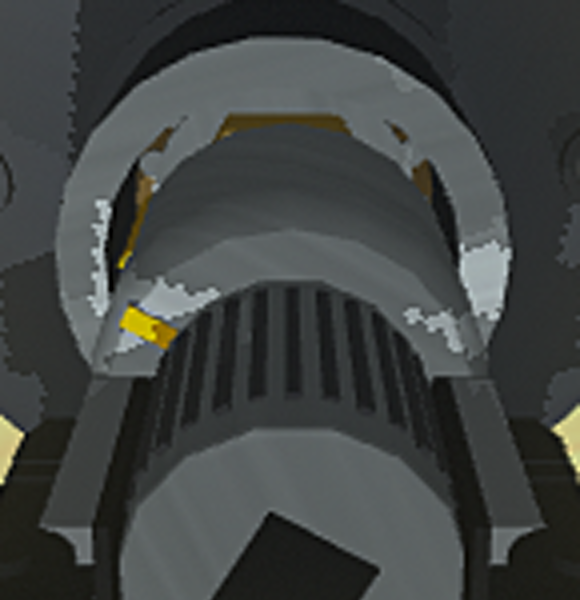

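Rim and socket agree to about 1 mm, so I descend in stages while watching the force.

Request:
jog_arm:
  deltas:
    - [[0.001,0,0.002],[-0.0007,0.008,-0.0003],0]
    - [[0.001,0,0.002],[-0.0007,0.016,-0.0003],0]
    - [[0.001,0,0.002],[-0.0007,0.022,-0.0003],0]
    - [[0.001,0,0.002],[-0.0007,0.027,-0.0003],0]
    - [[0.001,0,0.002],[-0.0007,0.027,-0.0003],0]
    - [[0.001,0,0.002],[-0.0007,0.027,-0.0003],0]

```text
time: 7.02
eef_pos: [0.5698, -0.1738, 0.1891]
tcp_rot: [-0.696, 0.126, -0.126, 0.696]
contact_force: [0.4, 0.6, -3.3]
opening: 0.402
```

Run:
```python
from h import *
go([0.570,-0.174,0.171],1.212)
```

```text
t 7.02 pos [ 0.5698 -0.1738  0.1891] yawz 1.2122 q [-0.466  0.152  1.815  0.     1.176 -1.679] F [ 0.4  0.6 -3.3] Tq [-0.   -0.04 -0.01] op 0.402
rotvec [-0.0004  0.0002 -0.001 ] shift [ 0.0003  0.0181 -0.0001]
```

Request:
jog_arm:
  deltas:
    - [[0,0,0],[0,0.003,0],0]
    - [[0,0,0],[0,0.006,0],0]
    - [[0,0,0],[0,0.008,0],0]
    - [[0,0,0],[0,0.009,0],0]
    - [[0,0,0],[0,0.009,0],0]

```text
time: 7.43
eef_pos: [0.5699, -0.1739, 0.18]
tcp_rot: [-0.696, 0.126, -0.126, 0.696]
contact_force: [1.1, -0.0, -3.9]
opening: 0.4
```

Run:
```python
from h import *
go([0.570,-0.174,0.171],1.212)
```

```text
t 7.43 pos [ 0.5699 -0.1739  0.18  ] yawz 1.2122 q [-0.466  0.161  1.822  0.     1.159 -1.679] F [ 1.1 -0.  -3.9] Tq [-0.02 -0.19  0.03] op 0.4
rotvec [-0.0004  0.0002 -0.0005] shift [ 0.0001  0.009  -0.0001]
```

Request:
jog_arm:
  deltas:
    - [[0,0,0],[0,0.003,0],0]
    - [[0,0,0],[0,0.005,0],0]
    - [[0,0,0],[0,0.007,0],0]
    - [[0,0,0],[0,0.007,0],0]

```text
time: 7.77
eef_pos: [0.5699, -0.1739, 0.1725]
tcp_rot: [-0.696, 0.126, -0.126, 0.696]
contact_force: [0.5, -1.9, -3.1]
opening: 0.402
```

Run:
```python
from h import *
go([0.570,-0.174,0.171],1.212)
```

```text
t 7.77 pos [ 0.5699 -0.1739  0.1725] yawz 1.2122 q [-0.466  0.169  1.828  0.     1.145 -1.679] F [ 0.5 -1.9 -3.1] Tq [-0.06 -0.17  0.01] op 0.402
rotvec [-0.0004  0.0002 -0.0004] shift [ 0.0001  0.0015 -0.0001]
```

Request:
jog_arm:
  deltas:
    - [[0,0,0],[0,0.001,0],0]
    - [[0,0,0],[0,0.002,0],0]
    - [[0,0,0],[0,0.0025,0],0]
    - [[0,0,0],[0,0.0025,0],0]

```text
time: 8.1
eef_pos: [0.5702, -0.174, 0.1711]
tcp_rot: [-0.696, 0.126, -0.126, 0.696]
contact_force: [-0.5, 0.6, 2.0]
opening: 0.399
```

Run:
```python
from h import *
go([0.570,-0.174,0.171],1.212)
snap('wrist','w6');snap('side','s6');crop('s6',200,350,120,240,5,'s6c')
```

```text
t 8.1 pos [ 0.5702 -0.174   0.1711] yawz 1.2122 q [-0.466  0.171  1.828  0.     1.142 -1.679] F [-0.5  0.6  2. ] Tq [0.14 0.23 0.04] op 0.399
rotvec [-0.0003  0.0002  0.0002] shift [-0.0002  0.0001 -0.    ]
```

View pics/s6c.png

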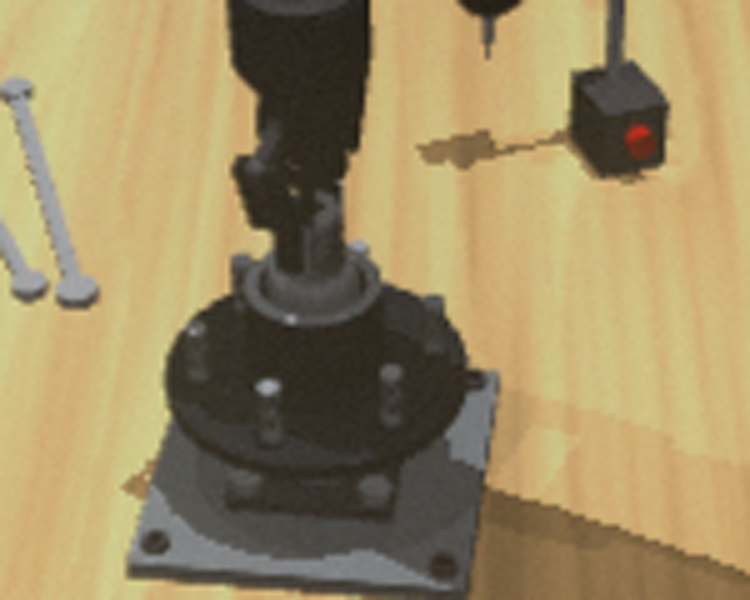

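View pics/w6.png

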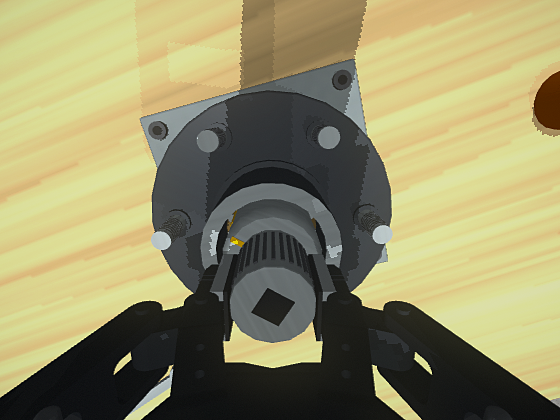

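Socket is seated: contact at TCP z 0.171 puts the foot at about 0.116. Next I turn clockwise about the socket axis.

Request:
jog_arm:
  deltas:
    - [[0,0.1,0],[0,0,-0.0001],0]
    - [[0,0.21,0],[0,0,-0.0002],0]
    - [[0,0.32,0],[-0.0001,0,-0.0004],0]
    - [[0,0.43,0],[-0.0001,0,-0.0005],0]
    - [[0,0.54,0],[-0.0002,0,-0.0006],0]
    - [[0,0.65,0],[-0.0002,0,-0.0007],0]
    - [[0,0.76,0],[-0.0003,0,-0.0008],0]
    - [[0,0.87,0],[-0.0004,0,-0.0009],0]
    - [[0,0.98,0],[-0.0005,0,-0.001],0]
    - [[0,1.09,0],[-0.0007,0,-0.0011],0]

```text
time: 9.03
eef_pos: [0.5698, -0.1755, 0.171]
tcp_rot: [-0.528, 0.469, -0.471, 0.529]
contact_force: [0.8, -0.8, -1.6]
opening: 0.4
```

Run:
```python
from h import *
go([0.5691,-0.1748,0.171],0.112)
snap('wrist','w7')
```

```text
t 9.03 pos [ 0.5698 -0.1755  0.171 ] yawz 0.1173 q [-0.469  0.169  1.83  -0.     1.139 -0.586] F [ 0.8 -0.8 -1.6] Tq [-0.25 -0.38  0.13] op 0.4
rotvec [-0.0025  0.0053  0.0021] shift [-0.0008  0.     -0.0006]
```

View pics/w7.png

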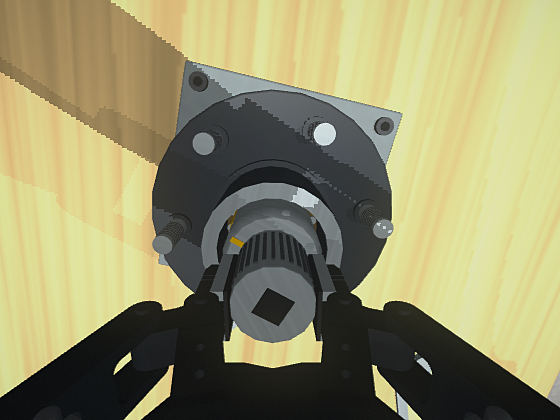

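The paint mark is still at (237,241), so there's no slip. I continue turning.

Request:
jog_arm:
  deltas:
    - [[0,0.1,0],[-0.0008,0,-0.0006],0]
    - [[0,0.2,0],[-0.0008,0,-0.0007],0]
    - [[0,0.3,0],[-0.0008,0,-0.0008],0]
    - [[0,0.4,0],[-0.0009,0,-0.0011],0]
    - [[0,0.5,0],[-0.0009,0,-0.0012],0]
    - [[0,0.6,0],[-0.001,0,-0.0013],0]
    - [[0,0.7,0],[-0.001,0,-0.0014],0]
    - [[0,0.8,0],[-0.001,0,-0.0015],0]

```text
time: 9.75
eef_pos: [0.5687, -0.1756, 0.171]
tcp_rot: [0.301, -0.637, 0.641, -0.303]
contact_force: [1.8, -2.3, -2.1]
opening: 0.404
```

Run:
```python
from h import *
go([0.5682,-0.1745,0.171],-0.7)
```

```text
t 9.75 pos [ 0.5687 -0.1756  0.171 ] yawz -0.6883 q [-0.469  0.166  1.834 -0.002  1.136  0.22 ] F [ 1.8 -2.3 -2.1] Tq [-0.45 -0.38  0.12] op 0.404
rotvec [-0.0064  0.0117  0.0002] shift [-0.0005  0.     -0.0011]
```

Request:
jog_arm:
  deltas:
    - [[0,0.08,0],[-0.0005,0,-0.001],0]
    - [[0,0.16,0],[-0.0005,0,-0.0012],0]
    - [[0,0.24,0],[-0.0005,0,-0.0013],0]
    - [[0,0.32,0],[-0.0006,0,-0.0014],0]

```text
time: 10.08
eef_pos: [0.5684, -0.1753, 0.171]
tcp_rot: [0.195, -0.676, 0.682, -0.197]
contact_force: [0.5, -1.8, -1.9]
opening: 0.405
```

Run:
```python
from h import *
go([0.569+.0012*np.sin(-1.3),-0.1736-.0012*np.cos(-1.3),0.171],-1.3)
```

```text
t 10.08 pos [ 0.5684 -0.1753  0.171 ] yawz -1.0091 q [-0.468  0.164  1.836 -0.004  1.133  0.543] F [ 0.5 -1.8 -1.9] Tq [-0.51 -0.08  0.09] op 0.405
rotvec [-0.009   0.2909 -0.0026] shift [-0.0003 -0.     -0.0014]
```

Request:
jog_arm:
  deltas:
    - [[-0.006,0.08,-0.002],[-0.0003,0,-0.0006],0]
    - [[-0.006,0.16,-0.002],[-0.0003,0,-0.0008],0]
    - [[-0.006,0.24,-0.002],[-0.0003,0,-0.001],0]
    - [[-0.006,0.3,-0.002],[-0.0003,0,-0.001],0]

```text
time: 10.42
eef_pos: [0.5683, -0.1752, 0.171]
tcp_rot: [0.092, -0.699, 0.703, -0.093]
contact_force: [0.2, -1.4, -0.8]
opening: 0.402
```

Run:
```python
from h import *
go([0.569+.0012*np.sin(-1.6),-0.1736-.0012*np.cos(-1.6),0.171],-1.6)
```

```text
t 10.42 pos [ 0.5683 -0.1752  0.171 ] yawz -1.3094 q [-0.468  0.166  1.834 -0.004  1.137  0.843] F [ 0.2 -1.4 -0.8] Tq [-0.47  0.01  0.09] op 0.402
rotvec [-0.0052  0.2906 -0.0019] shift [ 0.     -0.     -0.0017]
```

Request:
jog_arm:
  deltas:
    - [[-0.004,0.06,-0.002],[0,0,-0.0006],0]
    - [[-0.004,0.12,-0.002],[0,0,-0.0008],0]
    - [[-0.004,0.18,-0.002],[0,0,-0.001],0]
    - [[-0.004,0.24,-0.002],[0,0,-0.001],0]

```text
time: 10.75
eef_pos: [0.5681, -0.175, 0.171]
tcp_rot: [0.008, -0.706, 0.708, -0.008]
contact_force: [0.3, -1.2, -1.3]
opening: 0.4
```

Run:
```python
from h import *
go([0.569+.0012*np.sin(-1.8),-0.1736-.0012*np.cos(-1.8),0.171],-1.8)
```

```text
t 10.75 pos [ 0.5681 -0.175   0.171 ] yawz -1.549 q [-0.468  0.167  1.833 -0.003  1.14   1.082] F [ 0.3 -1.2 -1.3] Tq [-0.46  0.02  0.18] op 0.4
rotvec [-0.0035  0.251  -0.0008] shift [ 0.0003 -0.     -0.0017]
```

Request:
jog_arm:
  deltas:
    - [[-0.003,0.05,0],[0.0002,0,-0.001],0]
    - [[-0.003,0.1,0],[0.0002,0,-0.001],0]
    - [[-0.003,0.1,0],[0.0002,0,-0.001],0]

```text
time: 11.0
eef_pos: [0.568, -0.1748, 0.1711]
tcp_rot: [-0.027, -0.706, 0.708, 0.027]
contact_force: [-0.8, -2.5, -1.3]
opening: 0.403
```

Run:
```python
from h import *
go([0.569+.0012*np.sin(-1.8),-0.1736-.0012*np.cos(-1.8),0.171],-1.8)
```

```text
t 11.0 pos [ 0.568  -0.1748  0.1711] yawz -1.6475 q [-0.468  0.166  1.834 -0.002  1.14   1.18 ] F [-0.8 -2.5 -1.3] Tq [-0.6   0.04 -0.04] op 0.403
rotvec [-0.0026  0.1525 -0.0013] shift [ 0.0003  0.0001 -0.0015]
```

Just noise, so I keep going.

Request:
jog_arm:
  deltas:
    - [[-0.003,0.06,0],[0.0002,0,-0.001],0]
    - [[-0.003,0.12,0],[0.0002,0,-0.001],0]
    - [[-0.003,0.18,0],[0.0003,0,-0.0012],0]

```text
time: 11.25
eef_pos: [0.5671, -0.1743, 0.171]
tcp_rot: [-0.087, -0.701, 0.703, 0.088]
contact_force: [-0.7, -2.3, 0.2]
opening: 0.403
```

Run:
```python
from h import *
go([0.569+.0012*np.sin(-2),-0.1736-.0012*np.cos(-2),0.171],-2)
snap('wrist','w8'); crop('w8',200,345,210,345,4,'w8c')
```

```text
t 11.25 pos [ 0.5671 -0.1743  0.171 ] yawz -1.819 q [-0.468  0.165  1.835 -0.004  1.142  1.353] F [-0.7 -2.3  0.2] Tq [-0.27  0.32  2.05] op 0.403
rotvec [-0.0032  0.181   0.0005] shift [-0.0005  0.     -0.0013]
```

View pics/w8c.png

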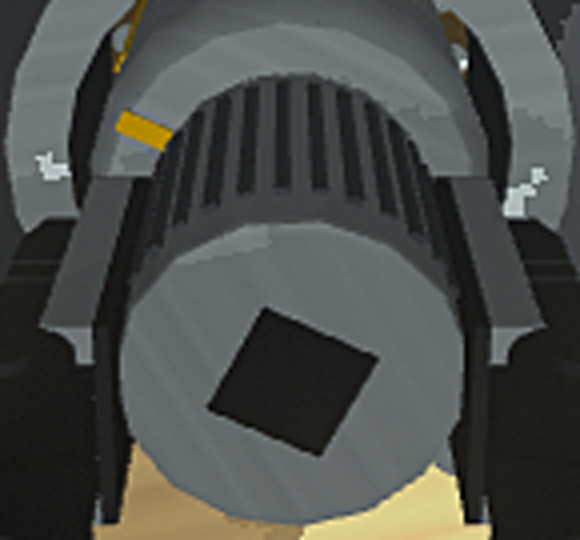

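Torque about the spindle axis jumped to 2.05 N m at yaw -1.819, after 3.0 rad, so the nut has bottomed. The paint mark is at about (236,242), and the square hole has turned about 4° relative to the fingers, a small slip. I hold for a moment against the stop.

Request:
jog_arm:
  deltas:
    - [[-0.003,0.03,0],[-0.0003,0,-0.0008],0]
    - [[-0.003,0.03,0],[-0.0003,0,-0.0008],0]
    - [[-0.003,0.03,0],[-0.0003,0,-0.0008],0]

```text
time: 11.55
eef_pos: [0.5679, -0.1742, 0.1711]
tcp_rot: [-0.097, -0.7, 0.701, 0.097]
contact_force: [-0.2, -4.2, -0.9]
opening: 0.398
```

```bash
cat >> h.py <<'E'
def hole(fn):
    im=cv2.imread(f'pics/{fn}.png'); g=cv2.cvtColor(im,cv2.COLOR_BGR2GRAY)
    m=np.uint8(g<50)*255; m=cv2.morphologyEx(m[270:335,245:300],cv2.MORPH_OPEN,np.ones((3,3)))
    cs,_=cv2.findContours(m,cv2.RETR_EXTERNAL,cv2.CHAIN_APPROX_NONE); c=max(cs,key=lambda k:cv2.contourArea(k)); r=cv2.minAreaRect(c)
    print(fn,np.round(cv2.contourArea(c)),[np.round(x,1) for x in r[0]],np.round(r[1],1),round(r[2],1))
E
python3 - <<'E'
from h import *
go([0.569+.0012*np.sin(-2),-0.1736-.0012*np.cos(-2),0.171],-2)
snap('wrist','w9')
for f in ['w4','w5','w6','w7','w8','w9']: hole(f)
E
```

```text
t 11.55 pos [ 0.5679 -0.1742  0.1711] yawz -1.8469 q [-0.468  0.166  1.834 -0.002  1.141  1.38 ] F [-0.2 -4.2 -0.9] Tq [-0.84 -0.06  1.44] op 0.398
rotvec [-0.0022  0.1531 -0.001 ] shift [ 0.0003  0.0001 -0.0011]
w4 852.0 [np.float64(27.6), np.float64(36.8)] [33.5 29.2] 27.8
w5 843.0 [np.float64(27.8), np.float64(36.9)] [33.  29.3] 27.9
w6 835.0 [np.float64(27.8), np.float64(36.9)] [33.1 29.2] 27.6
w7 840.0 [np.float64(27.6), np.float64(36.8)] [32.5 29.4] 28.1
w8 848.0 [np.float64(27.8), np.float64(35.4)] [33.3 29.1] 24.0
w9 842.0 [np.float64(27.8), np.float64(36.9)] [31.8 30.4] 26.6
```

The slip readings disagree (24.0° then 26.6°), so I'll push a little further to confirm the stop.

Request:
jog_arm:
  deltas:
    - [[-0.002,0.05,0],[0.0003,0,-0.0008],0]
    - [[-0.002,0.1,0],[0.0003,0,-0.001],0]
    - [[-0.002,0.1,0],[0.0003,0,-0.001],0]
    - [[-0.002,0.1,0],[0.0003,0,-0.001],0]

```text
time: 11.93
eef_pos: [0.5691, -0.1743, 0.1713]
tcp_rot: [-0.133, -0.694, 0.696, 0.129]
contact_force: [4.3, -6.4, -3.2]
opening: 0.4
```

Run:
```python
from h import *
go([0.569+.0012*np.sin(-2),-0.1736-.0012*np.cos(-2),0.171],-2)
snap('wrist','w10'); hole('w10')
crop('w9',200,345,210,345,3,'a');crop('w10',200,345,210,345,3,'b')
cv2.imwrite('pics/c10.png',np.hstack([cv2.imread('pics/a.png')[:,:390],cv2.imread('pics/b.png')[:,:390]]))
```

```text
t 11.93 pos [ 0.5691 -0.1743  0.1713] yawz -1.9441 q [-4.670e-01  1.660e-01  1.834e+00 -1.000e-03  1.136e+00  1.477e+00] F [ 4.3 -6.4 -3.2] Tq [-0.98 -0.63  1.7 ] op 0.4
rotvec [-0.0014  0.0559 -0.0056] shift [ 0.0015  0.0003 -0.0007]
w10 836.0 [np.float64(27.7), np.float64(39.9)] [32.9 28.5] 18.4
```

View pics/c10.png

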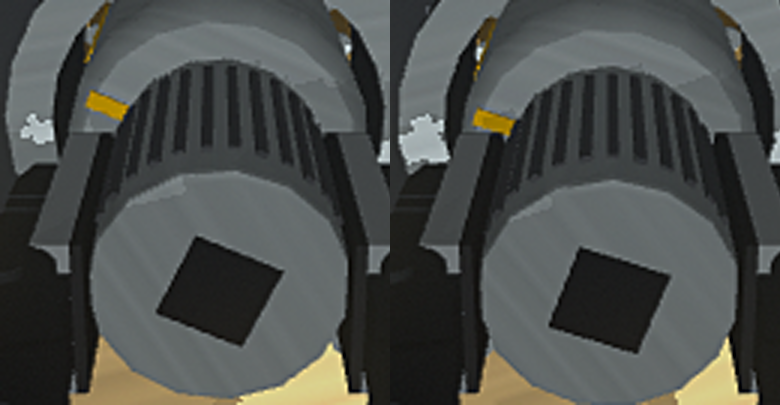

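The socket stalls: the hole went from 26.6° to 18.4° while the tool turned 5.6° at 1.7 N m, so it's truly bottomed at the current yaw of -1.944. I back off 90° plus about 9° of hex play, which is 1.73 rad.

Request:
jog_arm:
  deltas:
    - [[0,-0.08,0],[0,0,0],0]
    - [[0,-0.18,0],[0,0,0],0]
    - [[0,-0.28,0],[0,0,0],0]
    - [[0,-0.38,0],[0,0,0],0]
    - [[0,-0.48,0],[0,0,0],0]
    - [[0,-0.58,0],[0,0,0],0]
    - [[0,-0.68,0],[0,0,0],0]
    - [[0,-0.78,0],[0,0,0],0]
    - [[0,-0.86,0],[0,0,0],0]
    - [[0,-0.86,0],[0,0,0],0]

```text
time: 12.82
eef_pos: [0.5693, -0.1743, 0.1714]
tcp_rot: [0.167, -0.685, 0.688, -0.171]
contact_force: [1.4, -3.1, -0.2]
opening: 0.402
```

Run:
```python
from h import *
go([0.569,-0.174,0.171],-0.216)
snap('wrist','w11'); hole('w11')
```

```text
t 12.82 pos [ 0.5693 -0.1743  0.1714] yawz -1.0876 q [-4.680e-01  1.660e-01  1.834e+00  1.000e-03  1.136e+00  6.190e-01] F [ 1.4 -3.1 -0.2] Tq [-0.44 -0.03  0.06] op 0.402
rotvec [-0.0058 -0.8716 -0.0022] shift [ 0.0001  0.0004 -0.0004]
w11 827.0 [np.float64(27.4), np.float64(39.8)] [32.9 28.5] 18.4
```

No slip: the hole is still at 18.4°. On to the rest of the back-off.

Request:
jog_arm:
  deltas:
    - [[-0.004,-0.1,0],[0,0,0],0]
    - [[-0.004,-0.2,0],[0,0,0],0]
    - [[-0.004,-0.3,0],[0,0,0],0]
    - [[-0.004,-0.4,0],[0,0,0],0]
    - [[-0.004,-0.5,0],[0,0,0],0]
    - [[-0.004,-0.6,0],[0,0,0],0]
    - [[-0.004,-0.7,0],[0,0,0],0]
    - [[-0.004,-0.8,0],[0,0,0],0]
    - [[-0.004,-0.87,0],[0,0,0],0]
    - [[-0.004,-0.87,0],[0,0,0],0]

```text
time: 13.7
eef_pos: [0.5693, -0.1742, 0.1716]
tcp_rot: [0.44, -0.552, 0.553, -0.442]
contact_force: [-0.4, -3.1, 0.7]
opening: 0.4
```

Request:
jog_arm:
  deltas:
    - [[0,0,0],[0,0,0],0]
    - [[0,0,0],[0,0,0],0]

```text
time: 13.87
eef_pos: [0.5693, -0.1742, 0.1717]
tcp_rot: [0.439, -0.553, 0.553, -0.441]
contact_force: [0.4, -3.0, 0.5]
opening: 0.398
```

Run:
```python
from h import *
go([0.569,-0.174,0.171],-0.216)
snap('wrist','w12'); hole('w12'); snap('side','s12')
go([0.569,-0.174,0.171],-0.216)
print(np.round(ctrl.get_state()['dq'],3))
crop('s12',200,350,120,240,5,'s12c')
```

```text
t 13.87 pos [ 0.5693 -0.1742  0.1717] yawz -0.2262 q [-0.468  0.167  1.831  0.003  1.141 -0.243] F [ 0.4 -3.   0.5] Tq [-0.47  0.08 -0.03] op 0.398
rotvec [-0.0023 -0.0102 -0.0022] shift [-0.0001  0.0007 -0.0003]
w12 827.0 [np.float64(27.4), np.float64(39.8)] [32.9 28.5] 18.4
t 13.97 pos [ 0.5693 -0.1742  0.1716] yawz -0.225 q [-0.468  0.167  1.831  0.003  1.141 -0.245] F [-0.  -3.3 -0.6] Tq [-0.47  0.16 -0.05] op 0.4
rotvec [-0.0023 -0.009  -0.0021] shift [-0.0001  0.0006 -0.0003]
[-0.001  0.001 -0.    -0.003  0.    -0.008]
```

View pics/w12.png

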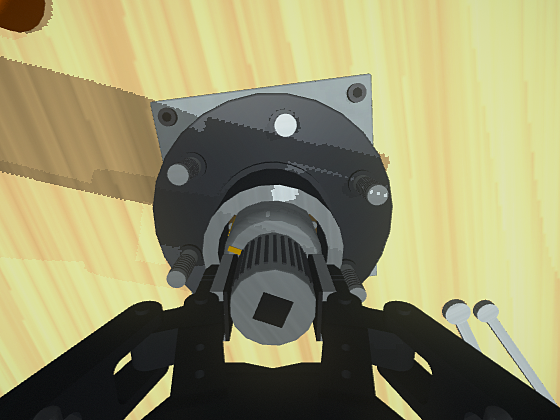

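View pics/s12c.png

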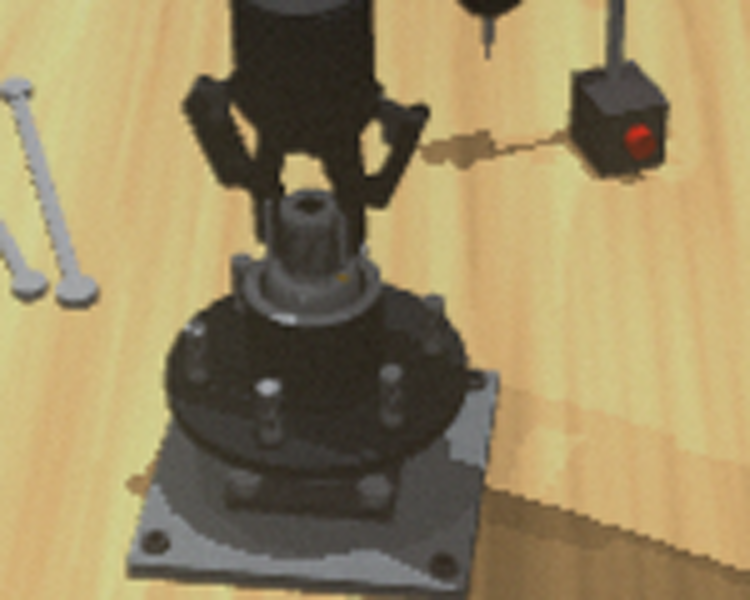

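The tool has backed off 98.5°, which leaves the nut about 89-90° back once play is taken off. The socket is still seated (z unchanged) and gripped, the paint is at about (235,250) with no slip on the way back, and the arm is at rest. Handing in.

Run:
```python
from h import *
print(ctrl.sign_off()); go([0.569,-0.174,0.171],-0.216)
```

```text
the job is handed in; nothing more can be done
None
the job is handed in; nothing more can be done
```

I put the steel hub-nut socket on the castle nut and turned the nut clockwise until it bottomed on its washer. I then backed it off a quarter turn and handed the job in at about 14 s, still gripping the seated socket. Sign-off gives no verdict, and the nut's angle can't be read directly, so the figures below come from the tool's rotation.

- **Seating:** The socket slid on with no side resistance and met the washer at tool height 0.171 m, which puts its foot on the washer. At the end it was within about 1 mm of that height and centred to about 1 mm.
- **Bottoming:** The nut stopped after about 3.0 rad, and the torque rose from about 0.1 to about 2 N m. It stayed at 1.4–1.7 N m as I kept pressing.
- **Slip at the stop:** The fingers slipped about 10° on the socket head while I pressed against the stop. Two slip readings from the pictures (4° and 1.4°) disagreed with each other, so I pressed again. The socket stalled, which confirmed the stop, and I measured the back-off from there.
- **Back-off:** The tool turned back 98.5° with no slip. After the 8–10° of hex play, the nut stands about 89–90° back.
- **Last state:** The arm was at rest and the grip set to 80 N, with a steady side force of about 3 N on the tool. The arm and socket never came near the bystanders or the orange sockets, though I did not re-measure their positions at the end.

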